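Third hand at the line winder

TASK

Make the line winder ready for me: park the narrowest empty spool on the short plain peg and the widest on the tall plain peg, down on the board, and slip the middle-width one over the post with the spring, flat on its felt plate. Then be my third hand: press that spool straight down until the spring is about half-way through its 20 mm travel (some 9 N), never driving the spring solid, and stay there, still pressing, when your program finishes, so that I can push the spring cotter through the hole in the post above it. Leave the pliers, the glue tube and the fishing float where they lie.

Things in the scene. Friction and masses are not known exactly. Their poses are not given: they have to be found in the camera images.
- winder: the line winder, a fixed pale wood board 96 x 300 x 12 mm; origin under its centre on the desk, x across the board away from the robot, y along it to the left. In mm, at x 0: short peg at y +100, tall peg at y 0, spring post at y -100. A wire line guide 57 high stands at x 36, y -136; a cotter pin lies flat on the board near x -30, y -40, for the person
- short_peg (a point): tip of the short plain steel peg, 8 mm in diameter with a 5 mm cone tip, standing 22 mm above the board (34 mm above the desk); place of the narrow spool
- tall_peg (a point): tip of the tall plain steel peg, 8 mm in diameter with a 5 mm cone tip, standing 38 mm above the board (50 mm above the desk); place of the wide spool
- spring_post (a point): tip of the spring post, 78 mm above the desk: 8 mm steel with a 5 mm cone tip, standing up through the coil spring and the pressure plate; a 3.4 mm cross hole, 66 mm above the desk, comes free above the middle spool when this is pressed about half-way
- plate_top (a point): centre of the upper (felt) face of the pressure plate, a 48 mm disc that slides on the spring post; 46 mm above the desk with the spring extended
- pressure_plate (a joint): how far the pressure plate is pressed down, in m: 0 with the spring extended, 0.020 with the spring driven solid. The spring is preloaded: it pushes back with 3 N at 0, 9 N at 0.010, 15 N at 0.020 (600 N/m); it rises again when let go
- narrow_spool_centre (a point): one of three look-alike empty line spools of white plastic, 50 mm across the flanges, with a 12 mm bore right through; stands on one flange, bore upright. This is the narrowest one, 16 mm wide (its height as it stands), about 36 g. The point is on its axis half-way up, 8 mm above its underside; z along the bore. Fingers can grip it across the flanges
- middle_spool_centre (a point): one of three look-alike empty line spools of white plastic, 50 mm across the flanges, with a 12 mm bore right through; stands on one flange, bore upright. This is the middle one, 24 mm wide (its height as it stands), about 44 g. The point is on its axis half-way up, 12 mm above its underside; z along the bore. Fingers can grip it across the flanges
- wide_spool_centre (a point): one of three look-alike empty line spools of white plastic, 50 mm across the flanges, with a 12 mm bore right through; stands on one flange, bore upright. This is the widest one, 32 mm wide (its height as it stands), about 52 g. The point is on its axis half-way up, 16 mm above its underside; z along the bore. Fingers can grip it across the flanges
- pliers: bystander: pliers with red handles, 183 x 46 x 10 mm, lying on the desk to the left; origin at the centre of the underside
- glue_tube: bystander: black glue tube, 33 x 126 x 22 mm, lying on the desk to the right of the winder; origin at the centre of the underside
- float_red: bystander: red and white fishing float, 22 x 84 x 21 mm, lying on the desk to the right; origin at the centre of the underside
Things that resemble listed ones, but are neither listed nor needed, are in the scene too. What is shaped like the part that bears narrow_spool_centre but pink is not meant. What is shaped like the part that bears wide_spool_centre but red is not meant.

How it is judged:
At the end, for the whole second after the job is handed in: Narrow spool round the short peg, wide spool round the tall peg (axes within 4 mm, within 2.5 mm of the board), let go, at rest; middle spool flat and centred on the plate, held by the robot, which does not touch the plate, 6 to 14 mm down with 5.5 to 12.5 N, still through the last second (horizontal distance between narrow_spool_centre and short_peg below 0.004 m and height (world z) of narrow_spool_centre below 0.0225 m and angle between each of narrow_spool_centre, wide_spool_centre, middle_spool_centre's own z axis and vertical below 0.1 rad and contact force between each of the fingers, the arm and narrow_spool below 0.1 N and linear speed of each of narrow_spool, wide_spool below 0.02 m/s and horizontal distance between wide_spool_centre and tall_peg below 0.004 m and height (world z) of wide_spool_centre below 0.0305 m and contact force between each of the fingers, the arm and wide_spool below 0.1 N and horizontal distance between middle_spool_centre and spring_post below 0.004 m and distance between middle_spool_centre and plate_top below 0.014 m and value of joint pressure_plate between 0.006 and 0.014 m and linear speed of middle_spool below 0.005 m/s and contact force between middle_spool and pressure_plate between 5.5 and 12.5 N and contact force between any of the fingers, the arm and middle_spool above 2 N and contact force between the fingers and pressure_plate below 0.5 N); the arm keeps its last pose, push and grip.
It fails at once if the spring is driven solid (value of joint pressure_plate above 0.0192 m).
It fails at once if the pliers, the glue tube or the float is moved more than 15 mm (distance of any of pliers, glue_tube, float_red from where it was at the start of the episode above 0.015 m).
It also fails if it takes over 64 s, if anything falls off the work surface, if the arm or the gripper's body presses on something with over 40 N, if the wrist force passes 120 N, or if a joint passes its speed limit or range.

ROBOT

A 6-joint arm with a two-finger parallel gripper is mounted at the origin on a cart in front of the work surface, level with it; the furniture and walls round the work are solid. World frame = base frame: x ahead of the robot, y to its left, z up, the work surface at z = 0. Lengths are in m, angles in rad, forces in N, time in s.
With the tool pointing down it reaches from about 0.3 to 0.875 m from the base axis. Payload 6.4 kg.
Tool frame: the origin (TCP) lies at the very end of the fingers, on their centre line; the grasp point (between the pads) lies hold_point_z behind it (hold_point_z is the distance from the TCP to the grasp point, in m); z points along the fingers, y is the line along which they close (so a half turn about z gives the same grasp; the last joint's range is limited). The gripper opens to 88 mm and grips with 3 to 60 N. Pads are 18 mm wide; open, the fingers measure 123 mm over their backs; the gripper's body (75 mm by 187 mm) begins 45 mm behind the grasp point.
Start: joints at [0.96, 0.181, 1.607, -0, 1.354, -0.206], TCP at [0.226, 0.529, 0.239] pointing down, gripper open.
Joint ranges: [-2.99, 2.99], [-0.89, 2.07], [0.3, 2.58], [-1.14, 4.28], [0, 2.63], [-3.12, 3.12]. Speed limits (rad/s): [2.57, 2.57, 3.01, 3.14, 3.14, 3.14].

INTERFACE

Orientations are given as a 3x3 rotation matrix whose columns are the frame's x, y, z axes.
In Python, from rig import get_state, camera, sign_off, find_in, place_of, hold_point_z gives the robot as it stands.
- The arm moves only by the tool step_arm, never from a script. Its argument "moves" is a list of rows, each an object of numbers: "tx", "ty", "tz": the shift along the world's x, y, z in m; "rx", "ry", "rz": the turn, a rotation vector about the world's x, y, z in rad. In form: [{"tx": .., "ty": .., "tz": .., "rx": .., "ry": .., "rz": ..}, ...]. A call has 1 to 8 rows; each row shifts and turns the commanded pose from where the row before left it; what a row does not reach is not made up. A row lasts 1/10 s, in which the tool goes at most 50 mm and 8.59 degrees, less where a joint would pass 70% of its speed; a pose out of reach is approached as far as the arm can. A call is refused whole if a number of a shift passes 0.05 or a number of a turn 0.15, either way. A call with a gripper value outside its range is refused whole. "jaw" is the finger opening in m, from 0 to 0.0881, set as the call begins (left out, the last holds). The fingers move at their own pace and stop on an object; "force" is the grip in N (left out, the last holds). Time passes only in rows, so rows that do not move let the fingers close. It gives the time, the measured TCP pose, the force, the opening and the grip force at its end, in the units of the state.
- get_state(): the state, without advancing time (a new reading comes with each control period).
- camera(name): name is "scene" or "top" or "wrist"; returns a dict with "pixels" (480x640x3 uint8, blue, green, red), "range_z" (480x640 float32, m along the optical axis (not along the pixel's ray), 0 where there is no reading), "intrinsics" (3x3 intrinsics, pixels), "dist" ([k1, k2, p1, p2, k3] as OpenCV has them; the pictures are not rectified), "pose" (4x4, takes a point from camera to world coordinates); the wrist camera has in their place "mount" (4x4, takes a point from camera to tool coordinates, whose origin is the TCP and whose axes are the flange's). Camera axes: x right, y down, z forward; pixel columns grow to the right and rows downward; lengths in m; the calibration is good to about 2 mm. A picture is of the moment at which its call begins: read the wrist's pose just before it.
- sign_off(): hands the job in; it is judged then, once.
Trained networks look in the newest picture that a camera, given by its name, has taken for a name from the list of things; names that differ only in an ending like _2 or _b are one class to them, and where a whole thing is asked for, a point or a joint stands for the part that bears it (a point fixed in the world has none). Each returns a list of dicts, best first, with "confidence" (0 to 1); they miss things now and then, are a little off and sometimes report something else, mostly with a low value. They report only what shows in the picture. A call takes as long as a camera call. They do not tell look-alikes from the thing itself.
- find_in(camera, name): "centre" ([row, column] in pixels, amid what is visible of it).
- place_of(camera, name): "centre" ([row, column] in pixels: a listed point, or the origin of a listed thing).
The state is a dict: "time_s": time; "joint_positions": joint angles; "qd": joint speeds; "joint_efforts": joint torques, N m; "tcp_pos": TCP position; "eef_rot": TCP orientation; "ft_force": force on the tool from outside, world axes, zero at the start; "torque": the same for the moment, N m; "grip_width": finger opening in m; "grasp_force": force on a finger pad.
Only numpy, scipy, OpenCV 4.12 (cv2) and the standard library are available. Lean on these libraries where they do the work, as an engineer would, in place of code of your own. Each camera call takes 0.05 s, during which the arm holds its last target. There are 200 camera calls.

## Working session

There is one attempt and no reset: what is moved stays moved. The work goes in short steps, Python scripts to look and compute and a tool call to move; the robot and the scene stay as the last step left them, time stands still between calls to the robot, and variables do not carry over. Pictures are saved under pics/ and viewed, at most 10 in all, crops included, and the job is handed in when it is done.

Besides the shell and the picture viewer there is one more tool, called after "Call:" as a command line: name --argument value ..., lists and objects as JSON in quotes. step_arm: Moves the arm, as the interface text tells. Its arguments: {"type":"object","properties":{"moves":{"type":"array","items":{"type":"object","properties":{"tx":{"type":"number"},"ty":{"type":"number"},"tz":{"type":"number"},"rx":{"type":"number"},"ry":{"type":"number"},"rz":{"type":"number"}}}},"jaw":{"type":"number"},"force":{"type":"number"}},"required":["moves"]}

```bash
mkdir -p pics
cat > h.py <<'E'
import numpy as np, cv2
from rig import *
def pose_of(c, st=None):
    if 'pose' in c: return np.array(c['pose'])
    T=np.eye(4); T[:3,:3]=st['eef_rot']; T[:3,3]=st['tcp_pos']; return T@np.array(c['mount'])
def ray(c,T,rc):
    K=np.array(c['intrinsics']);d=np.array(c['dist'])
    p=cv2.undistortPoints(np.array([[[rc[1],rc[0]]]],float),K,d)[0,0]
    return T[:3,3],T[:3,:3]@np.array([p[0],p[1],1.])
def atz(c,T,rc,z):
    o,d=ray(c,T,rc); return o+d*(z-o[2])/d[2]
def atdepth(c,T,rc):
    r,k=int(round(rc[0])),int(round(rc[1])); z=c['range_z'][max(r-1,0):r+2,max(k-1,0):k+2]; z=z[z>0]
    o,d=ray(c,T,rc); return o+d*np.median(z) if len(z) else None
E
python3 - <<'E'
from h import *
np.set_printoptions(precision=4,suppress=True)
print(hold_point_z, get_state()['time_s'], get_state()['eef_rot'])
names=['winder','short_peg','tall_peg','spring_post','plate_top','narrow_spool_centre','middle_spool_centre','wide_spool_centre','pliers','glue_tube','float_red']
for cam in ['top','scene']:
    c=camera(cam);T=pose_of(c);cv2.imwrite(f'pics/{cam}0.png',c['pixels'])
    for n in names:
        for f in place_of(cam,n)[:6]:
            if f['confidence']>.2: print(cam,n,np.round(f['centre']),round(f['confidence'],2),atdepth(c,T,f['centre']))
E
```

```text
0.0187 0.0 [[-0.9192  0.3938 -0.001 ]
 [ 0.3938  0.9192 -0.0014]
 [ 0.0004 -0.0017 -1.    ]]
top winder [204. 311.] 0.83 [0.6427 0.0139 0.0142]
top short_peg [196. 270.] 0.88 [0.6658 0.1194 0.0119]
top tall_peg [199. 312.] 0.87 [0.6562 0.0115 0.0133]
top spring_post [213. 351.] 0.92 [ 0.6166 -0.0856  0.0456]
top plate_top [210. 350.] 0.68 [ 0.6212 -0.0822  0.0567]
top plate_top [195. 273.] 0.37 [0.6666 0.1123 0.0167]
top narrow_spool_centre [287. 323.] 0.54 [ 0.4308 -0.0146  0.0085]
top narrow_spool_centre [312. 292.] 0.52 [ 0.3692  0.0639 -0.0006]
top middle_spool_centre [282. 382.] 0.78 [ 0.4437 -0.1638  0.012 ]
top wide_spool_centre [285. 256.] 0.73 [ 0.4385  0.1569 -0.0013]
top wide_spool_centre [258. 285.] 0.56 [ 0.507   0.0817 -0.0004]
top pliers [272. 203.] 0.9 [0.47   0.2929 0.007 ]
top glue_tube [257. 454.] 0.81 [ 0.5057 -0.3491  0.0162]
top float_red [298. 438.] 0.61 [ 0.4009 -0.3067  0.0178]
scene short_peg [212. 340.] 0.88 [0.6918 0.134  0.0113]
scene tall_peg [225. 360.] 0.72 [0.6928 0.0637 0.0106]
scene tall_peg [240. 384.] 0.51 [ 0.7089  0.003  -0.0018]
scene spring_post [241. 385.] 0.95 [ 0.7085 -0.0012 -0.0014]
scene plate_top [257. 382.] 0.52 [ 0.6181 -0.0839  0.0452]
scene plate_top [211. 337.] 0.3 [0.6863 0.1387 0.0129]
scene narrow_spool_centre [284. 233.] 0.84 [0.3651 0.0489 0.0143]
scene narrow_spool_centre [294. 281.] 0.56 [ 0.4223 -0.0293  0.0143]
scene middle_spool_centre [328. 334.] 0.83 [ 0.446  -0.1557  0.0137]
scene wide_spool_centre [250. 285.] 0.88 [0.4911 0.0621 0.0296]
scene wide_spool_centre [244. 240.] 0.56 [0.4299 0.1345 0.0302]
scene pliers [215. 218.] 0.55 [0.4624 0.3045 0.0003]
scene glue_tube [396. 439.] 0.55 [ 0.4904 -0.3558  0.0088]
scene float_red [408. 368.] 0.84 [ 0.3961 -0.3033 -0.0012]
scene float_red [256. 382.] 0.56 [ 0.6199 -0.0838  0.047 ]
```

Run:
```python
import cv2,numpy as np
a=cv2.imread('pics/top0.png')[170:330,180:480];b=cv2.imread('pics/scene0.png')[195:355,200:420]
a=cv2.resize(a,(562,300),interpolation=3);b=cv2.resize(b,(412,300),interpolation=3)
o=np.zeros((600,562,3),np.uint8);o[:300]=a;o[300:,:412]=b
cv2.imwrite('pics/m1.png',o)
```

```text
(no output)
```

View pics/m1.png

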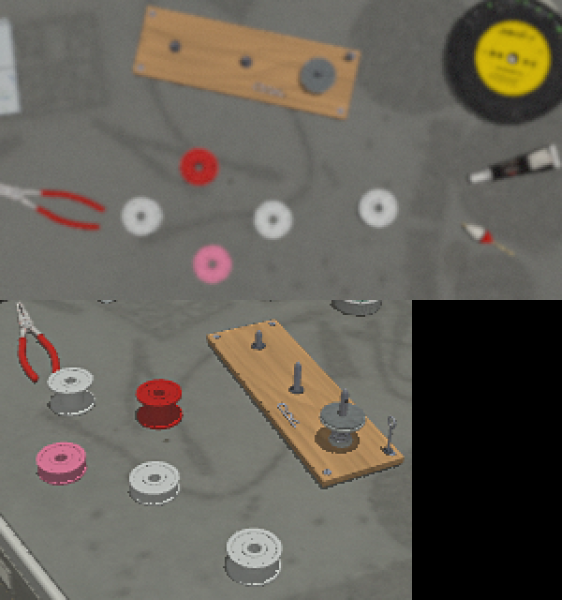

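Top view: white spools at (285,256), (287,323) and (282,382). In the scene view, the first is tall (wide), the second is low (narrow) and the third is between them (middle). The pink one at (312,292) and the red one at (258,285) are decoys. The pliers' handles end close to the wide spool, so I'll close the fingers along the winder's x axis.

```bash
cat >> h.py <<'E'
def spool(c,T,xy,top,bgr=None):
    """centre of white flange disc seen near xy, flange height top"""
    p=c['pixels'].astype(int); K=np.array(c['intrinsics']);d=np.array(c['dist'])
    Ti=np.linalg.inv(T)
    pc=Ti[:3,:3]@np.array([*xy,top])+Ti[:3,3]
    uv=cv2.projectPoints(pc[None],np.zeros(3),np.zeros(3),K,d)[0][0,0]
    R=40e-3*K[0,0]/pc[2]
    V,U=np.mgrid[:480,:640]
    w=(p.min(2)>140)&(p.max(2)-p.min(2)<40)&(np.hypot(U-uv[0],V-uv[1])<R)
    z=c['range_z']; pu=cv2.undistortPoints(np.stack([U[w],V[w]],1)[:,None].astype(float),K,d)[:,0]
    P=(np.c_[pu,np.ones(len(pu))]*z[w][:,None])@T[:3,:3].T+T[:3,3]
    zt=np.median(P[P[:,2]>np.percentile(P[:,2],50),2])
    # outline at plane z=top: min enclosing circle of rays
    D=np.c_[pu,np.ones(len(pu))]@T[:3,:3].T; Q=T[:3,3]+D*((top-T[2,3])/D[:,2])[:,None]
    k=abs(P[:,2]-zt)<.006; q=Q[k]
    (x,y),r=cv2.minEnclosingCircle(q[:,:2].astype(np.float32))
    return np.array([x,y]),r,zt,len(q)
E
python3 - <<'E'
from h import *
np.set_printoptions(precision=4,suppress=True)
c=camera('top');T=pose_of(c)
pk={'short_peg':.034,'tall_peg':.05,'spring_post':.078,'plate_top':.046}
for n,z in pk.items():
    f=place_of('top',n)[0]; print(n,f['confidence'],atz(c,T,f['centre'],z))
for n,rc,t in [('w',(285,256),.032),('n',(287,323),.016),('m',(282,382),.024)]:
    print(n,atz(c,T,rc,t/2),spool(c,T,atz(c,T,rc,t/2)[:2],t))
c=camera('scene');T=pose_of(c)
for n,z in pk.items():
    f=place_of('scene',n)[0]; print(n,f['confidence'],atz(c,T,f['centre'],z))
for n in ['narrow','middle','wide']:
    for f in place_of('scene',n+'_spool_centre'): print(n,atz(c,T,f['centre'],{'n':.008,'m':.012,'w':.016}[n[0]]))
for xy,t in [((.43,.145),.032),((.43,-.02),.016),((.444,-.16),.024)]: print('scene',spool(c,T,xy,t))
E
```

```text
Traceback (most recent call last):
IndexError: list index out of range
```

```bash
cat > m.py <<'E'
from h import *
np.set_printoptions(precision=4,suppress=True)
c=camera('top');T=pose_of(c)
pk={'short_peg':.034,'tall_peg':.05,'spring_post':.078,'plate_top':.046}
for n,z in pk.items():
    for f in place_of('top',n)[:1]: print(n,f['confidence'],atz(c,T,f['centre'],z))
for n,rc,t in [('w',(285,256),.032),('n',(287,323),.016),('m',(282,382),.024)]:
    print(n,atz(c,T,rc,t/2),spool(c,T,atz(c,T,rc,t/2)[:2],t))
c=camera('scene');T=pose_of(c)
for n,z in pk.items():
    for f in place_of('scene',n)[:1]: print(n,f['confidence'],atz(c,T,f['centre'],z))
for n in ['narrow','middle','wide']:
    for f in place_of('scene',n+'_spool_centre'): print(n,atz(c,T,f['centre'],{'n':.008,'m':.012,'w':.016}[n[0]]))
for xy,t in [((.43,.145),.032),((.43,-.02),.016),((.444,-.16),.024)]: print('scene',spool(c,T,xy,t))
E
python3 m.py
```

```text
short_peg 0.93 [0.6589 0.1113 0.034 ]
tall_peg 0.66 [0.6486 0.0115 0.05  ]
spring_post 0.88 [ 0.6154 -0.083   0.078 ]
plate_top 0.75 [ 0.6226 -0.0816  0.046 ]
w [0.4374 0.1554 0.016 ] (array([0.4379, 0.1575]), 0.025014342740178108, np.float64(0.032947958083634266), 259)
n [ 0.4315 -0.0148  0.008 ] (array([ 0.4325, -0.0199]), 0.025010447949171066, np.float64(0.01766159301602399), 248)
m [ 0.4434 -0.1648  0.012 ] (array([ 0.4472, -0.1618]), 0.025013819336891174, np.float64(0.025336715845869273), 262)
short_peg 0.9 [0.6689 0.0956 0.034 ]
tall_peg 0.76 [0.6489 0.013  0.05  ]
spring_post 0.9 [ 0.626 -0.079  0.078]
plate_top 0.63 [ 0.6251 -0.0856  0.046 ]
narrow [0.3717 0.0599 0.008 ]
narrow [ 0.4305 -0.0214  0.008 ]
middle [ 0.4447 -0.1594  0.012 ]
wide [0.4343 0.1533 0.016 ]
wide [0.5023 0.0776 0.016 ]
scene (array([0.435 , 0.1566]), 0.025237131863832474, np.float64(0.031237927124719234), 241)
scene (array([ 0.4292, -0.0206]), 0.024950873106718063, np.float64(0.015170815396166992), 342)
scene (array([ 0.4448, -0.1622]), 0.025216510519385338, np.float64(0.0231335525289732), 445)
```

Call:
step_arm --moves '[{"tx":0.021,"ty":-0.037,"rz":-0.14},{"tx":0.021,"ty":-0.037,"rz":-0.14},{"tx":0.021,"ty":-0.037,"rz":-0.14},{"tx":0.021,"ty":-0.037,"rz":-0.14},{"tx":0.021,"ty":-0.037,"rz":-0.14},{"tx":0.021,"ty":-0.037,"rz":-0.14,"tz":-0.02},{"tx":0.021,"ty":-0.037,"rz":-0.14,"tz":-0.02},{"tx":0.021,"ty":-0.037,"rz":-0.14,"tz":-0.02}]' --jaw 0.07 --force 30

```text
invalid input
```

Call:
step_arm --moves '[{"tx":0.021,"ty":-0.037,"rz":-0.14,"tz":-0.02},{"tx":0.021,"ty":-0.037,"rz":-0.12},{},{}]'

```text
invalid input
```

```bash
cat > w.py <<'E'
import sys
from h import *
np.set_printoptions(precision=4,suppress=True)
name,top,x,y=sys.argv[1],*map(float,sys.argv[2:5])
st=get_state();c=camera('wrist');T=pose_of(c,st)
cv2.imwrite(f'pics/wr_{name}.png',c['pixels'])
print(st['time_s'],'tcp',np.array(st['tcp_pos']),'yaw y',np.degrees(np.arctan2(st['eef_rot'][1][1],st['eef_rot'][0][1])),'F',np.array(st['ft_force']),st['grip_width'])
try: print(spool(c,T,(x,y),top))
except Exception as e: print(e)
for n in ['wide_spool_centre','narrow_spool_centre','middle_spool_centre']:
    for f in place_of('wrist',n): print(n,f['confidence'],np.round(f['centre']),atz(c,T,f['centre'],top/2))
E
python3 w.py wide .032 .4365 .157
```

```text
1.95 tcp [0.2264 0.5285 0.2387] yaw y 66.80963665065262 F [-0.0642  0.9413  0.5957] 0.08813637726121355
OpenCV(4.12.0) /io/opencv/modules/calib3d/src/undistort.dispatch.cpp:347: error: (-215:Assertion failed) CV_IS_MAT(_src) && CV_IS_MAT(_dst) && (_src->rows == 1 || _src->cols == 1) && (_dst->rows == 1 || _dst->cols == 1) && _src->cols + _src->rows - 1 == _dst->rows + _dst->cols - 1 && (CV_MAT_TYPE(_src->type) == CV_32FC2 || CV_MAT_TYPE(_src->type) == CV_64FC2) && (CV_MAT_TYPE(_dst->type) == CV_32FC2 || CV_MAT_TYPE(_dst->type) == CV_64FC2) in function 'cvUndistortPointsInternal'
```

Call:
step_arm --moves '[{"tx":0.021,"ty":-0.037,"tz":0,"rx":0,"ry":0,"rz":-0.14},{"tx":0.021,"ty":-0.037,"tz":0,"rx":0,"ry":0,"rz":-0.14},{"tx":0.021,"ty":-0.037,"tz":0,"rx":0,"ry":0,"rz":-0.14},{"tx":0.021,"ty":-0.037,"tz":0,"rx":0,"ry":0,"rz":-0.14},{"tx":0.021,"ty":-0.037,"tz":0,"rx":0,"ry":0,"rz":-0.14},{"tx":0.021,"ty":-0.037,"tz":-0.02,"rx":0,"ry":0,"rz":-0.14},{"tx":0.021,"ty":-0.037,"tz":-0.02,"rx":0,"ry":0,"rz":-0.14},{"tx":0.021,"ty":-0.037,"tz":-0.02,"rx":0,"ry":0,"rz":-0.14}]' --jaw 0.07 --force 30

```text
time_s: 2.95
tcp_pos: [0.3953, 0.2311, 0.1786]
eef_rot: [[-0.04, 0.999, 0.002], [0.999, 0.04, 0.0], [0.0, 0.002, -1.0]]
ft_force: [0.4, -0.6, -1.2]
grip_width: 0.0705
grasp_force: 0.0
```

Call:
step_arm --moves '[{"tx":0.021,"ty":-0.037,"tz":-0.02,"rx":0,"ry":0,"rz":-0.13},{"tx":0.02,"ty":-0.037,"tz":-0.02,"rx":0,"ry":0,"rz":-0.13},{"tx":0,"ty":0,"tz":0,"rx":0,"ry":0,"rz":0},{"tx":0,"ty":0,"tz":0,"rx":0,"ry":0,"rz":0}]'

```text
time_s: 3.35
tcp_pos: [0.4354, 0.1579, 0.1384]
eef_rot: [[0.214, 0.977, -0.001], [0.977, -0.214, 0.0], [-0.0, -0.001, -1.0]]
ft_force: [0.2, 1.0, 0.4]
grip_width: 0.0699
grasp_force: 0.0
```

```bash
python3 w.py wide .032 .4365 .157
```

```text
3.35 tcp [0.4354 0.1579 0.1384] yaw y -12.345831160463739 F [0.1918 1.0188 0.377 ] 0.06989492282638932
(array([0.4377, 0.1573]), 0.025319388136267662, np.float64(0.03166767657203562), 3721)
wide_spool_centre 0.56 [239. 316.] [0.4357 0.1563 0.016 ]
narrow_spool_centre 0.65 [421. 355.] [ 0.4329 -0.0133  0.016 ]
narrow_spool_centre 0.59 [358. 265.] [0.3724 0.066  0.016 ]
```

View pics/wr_wide.png

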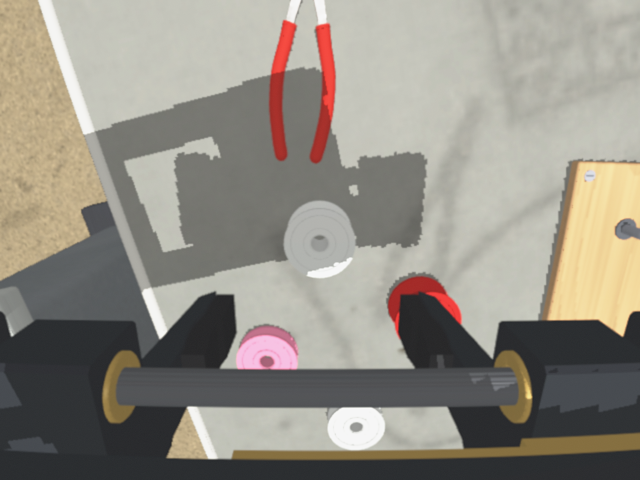

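The wide spool stands at (240,319) in the wrist view, and the pliers' handles end at about (158,298), clear of the fingers. I'll go down and grip it.

Call:
step_arm --moves '[{"tx":0.0015,"ty":-0.001,"tz":-0.04,"rx":0,"ry":0,"rz":0},{"tx":0,"ty":0,"tz":-0.04,"rx":0,"ry":0,"rz":0},{"tx":0,"ty":0,"tz":-0.035,"rx":0,"ry":0,"rz":0},{"tx":0,"ty":0,"tz":-0.0175,"rx":0,"ry":0,"rz":0},{"tx":0,"ty":0,"tz":0,"rx":0,"ry":0,"rz":0}]'

```text
time_s: 4.05
tcp_pos: [0.4345, 0.1584, 0.0043]
eef_rot: [[0.21, 0.978, -0.005], [0.978, -0.21, -0.0], [-0.001, -0.004, -1.0]]
ft_force: [-0.2, -0.2, 0.1]
grip_width: 0.07
grasp_force: 0.0
```

Call:
step_arm --moves '[{"tx":0,"ty":0,"tz":0,"rx":0,"ry":0,"rz":0},{"tx":0,"ty":0,"tz":0,"rx":0,"ry":0,"rz":0},{"tx":0,"ty":0,"tz":0,"rx":0,"ry":0,"rz":0},{"tx":0,"ty":0,"tz":0,"rx":0,"ry":0,"rz":0},{"tx":0,"ty":0,"tz":0,"rx":0,"ry":0,"rz":0},{"tx":0,"ty":0,"tz":0,"rx":0,"ry":0,"rz":0}]' --jaw 0.044 --force 25

```text
time_s: 4.65
tcp_pos: [0.4383, 0.158, 0.0078]
eef_rot: [[0.212, 0.977, 0.003], [0.977, -0.212, 0.001], [0.001, 0.003, -1.0]]
ft_force: [-1.5, 2.3, 7.9]
grip_width: 0.0495
grasp_force: 25.0
```

Call:
step_arm --moves '[{"tx":0,"ty":0,"tz":0.03,"rx":0,"ry":0,"rz":0},{"tx":0,"ty":0,"tz":0.045,"rx":0,"ry":0,"rz":0},{"tx":0.025,"ty":-0.02,"tz":0.035,"rx":0,"ry":0,"rz":0},{"tx":0.032,"ty":-0.035,"tz":0.015,"rx":0,"ry":0,"rz":0},{"tx":0.034,"ty":-0.035,"tz":0,"rx":0,"ry":0,"rz":0},{"tx":0.034,"ty":-0.035,"tz":0,"rx":0,"ry":0,"rz":0},{"tx":0.034,"ty":-0.035,"tz":0,"rx":0,"ry":0,"rz":0},{"tx":0.034,"ty":-0.035,"tz":0,"rx":0,"ry":0,"rz":0}]'

```text
time_s: 5.45
tcp_pos: [0.6312, -0.0392, 0.132]
eef_rot: [[0.213, 0.977, 0.001], [0.977, -0.213, -0.0], [-0.0, 0.001, -1.0]]
ft_force: [1.1, 0.1, -0.2]
grip_width: 0.0496
grasp_force: 25.0
```

Call:
step_arm --moves '[{"tx":0,"ty":-0.012,"tz":0,"rx":0,"ry":0,"rz":0},{"tx":0,"ty":0,"tz":0,"rx":0,"ry":0,"rz":0},{"tx":0,"ty":0,"tz":0,"rx":0,"ry":0,"rz":0},{"tx":0,"ty":0,"tz":0,"rx":0,"ry":0,"rz":0}]'

```text
time_s: 5.85
tcp_pos: [0.629, -0.0479, 0.1314]
eef_rot: [[0.211, 0.977, -0.001], [0.977, -0.211, 0.0], [0.0, -0.001, -1.0]]
ft_force: [0.4, -0.1, -0.9]
grip_width: 0.0494
grasp_force: 25.0
```

```bash
cat > p.py <<'E'
from h import *
import sys
np.set_printoptions(precision=4,suppress=True)
st=get_state();c=camera('wrist');T=pose_of(c,st)
cv2.imwrite(f'pics/{sys.argv[1]}.png',c['pixels'])
print(st['time_s'],'tcp',np.array(st['tcp_pos']),'F',np.array(st['ft_force']),st['grip_width'],st['joint_positions'])
for n,z in {'short_peg':.034,'tall_peg':.05,'spring_post':.078,'plate_top':.046,'winder':0,'wide_spool_centre':st['tcp_pos'][2]+.01}.items():
    for f in place_of('wrist',n)[:2]: print(n,round(f['confidence'],2),np.round(f['centre']),atz(c,T,f['centre'],z),atdepth(c,T,f['centre']))
E
python3 p.py pegs1
```

```text
5.85 tcp [ 0.629  -0.0479  0.1314] F [ 0.4166 -0.1179 -0.8714] 0.04941528649078045 [-0.264   0.411   1.5443  0.0003  1.1869 -0.0514]
tall_peg 0.67 [149. 325.] [0.6486 0.0144 0.05  ] [0.6486 0.0144 0.0494]
winder 0.66 [143. 323.] [0.6482 0.0165 0.    ] [0.6479 0.0181 0.0469]
wide_spool_centre 0.96 [102.  90.] [0.5717 0.0525 0.1414] [0.5119 0.0737 0.0322]
wide_spool_centre 0.88 [328. 316.] [ 0.6294 -0.0488  0.1414] [ 0.6311 -0.041   0.1555]
```

View pics/pegs1.png

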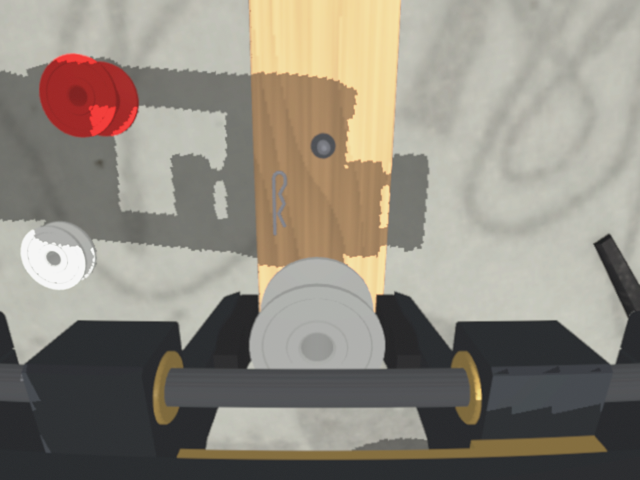

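The picture shows the tall peg's tip at about (147,323) and the held spool's bore at (347,317). The board is parallel to the tool.

```bash
cat >> h.py <<'E'
def bore(c,T,zt,rc,w=40):
    """ellipse centre of the dark bore disc round rc -> world at zt"""
    g=cv2.cvtColor(c['pixels'],cv2.COLOR_BGR2GRAY); r,k=map(int,rc)
    return atz(c,T,rc,zt), g[r,k-30:k+31:3], g[r-20:r+21:2,k]
def blob(c,rc,R,thr):
    g=cv2.cvtColor(c['pixels'],cv2.COLOR_BGR2GRAY); r,k=map(int,rc)
    m=np.zeros_like(g); m[r-R:r+R,k-R:k+R]=(g[r-R:r+R,k-R:k+R]<thr)*255
    n,l,s,ce=cv2.connectedComponentsWithStats(m); 
    return [(s[i,4],ce[i][::-1].round(1)) for i in range(1,n) if s[i,4]>15]
E
python3 - <<'E'
from h import *
np.set_printoptions(precision=4,suppress=True)
st=get_state();c=camera('wrist');T=pose_of(c,st);print(np.array(st['tcp_pos']))
g=cv2.cvtColor(c['pixels'],cv2.COLOR_BGR2GRAY)
print(g[146,305:342:2],g[130:164:2,323]); print(g[347,290:346:3],g[328:366:2,317])
print(c['range_z'][146,305:342:2])
for th in (80,100): print(blob(c,(146,323),18,th))
for th in (130,140,150): print(blob(c,(347,317),24,th))
for p in [(147,323),(149,324)]: print('tip',atz(c,T,p,.05))
for z in (.155,.157): print('bore',atz(c,T,(347,317.5),z))
E
```

```text
[ 0.6299 -0.0489  0.1314]
[144 138 101  80  81 102 117 129 142 143 126 114  86  81 104 136 133 131
 133] [141 100  80  81  91 118 123 133 143 133 114 109  83  98 144 146 147]
[175 175 175 165 145 148 150 151 152 153 151 151 150 147 147 168 175 175
 175] [175 175 166 153 153 152 152 152 153 153 153 153 153 152 153 152 155 173
 173]
[0.2574 0.2569 0.2555 0.2563 0.255  0.2243 0.2223 0.2205 0.2201 0.2198
 0.2221 0.2234 0.2559 0.256  0.2566 0.2563 0.2569 0.2566 0.2569]
[]
[(np.int32(312), array([143.4, 320.8]))]
[(np.int32(96), array([369.5, 316.5]))]
[(np.int32(96), array([369.5, 316.5]))]
[(np.int32(66), array([346.5, 304.5])), (np.int32(70), array([345.8, 329. ])), (np.int32(96), array([369.5, 316.5]))]
tip [0.6484 0.0147 0.05  ]
tip [0.6487 0.0134 0.05  ]
bore [ 0.6309 -0.0501  0.155 ]
bore [ 0.6312 -0.0489  0.157 ]
```

Call:
step_arm --moves '[{"tx":0.009,"ty":0.032,"tz":0,"rx":0,"ry":0,"rz":0},{"tx":0.009,"ty":0.032,"tz":-0.02,"rx":0,"ry":0,"rz":0},{"tx":0,"ty":0,"tz":-0.03,"rx":0,"ry":0,"rz":0},{"tx":0,"ty":0,"tz":-0.02,"rx":0,"ry":0,"rz":0},{"tx":0,"ty":0,"tz":0,"rx":0,"ry":0,"rz":0},{"tx":0,"ty":0,"tz":0,"rx":0,"ry":0,"rz":0}]'

```text
time_s: 6.85
tcp_pos: [0.6479, 0.0145, 0.0613]
eef_rot: [[0.212, 0.977, -0.001], [0.977, -0.212, 0.0], [-0.0, -0.001, -1.0]]
ft_force: [0.3, -1.5, 0.6]
grip_width: 0.0495
grasp_force: 25.0
```

Call:
step_arm --moves '[{"tx":0,"ty":0,"tz":-0.004,"rx":0,"ry":0,"rz":0},{"tx":0,"ty":0,"tz":-0.004,"rx":0,"ry":0,"rz":0},{"tx":0,"ty":0,"tz":-0.004,"rx":0,"ry":0,"rz":0},{"tx":0,"ty":0,"tz":0,"rx":0,"ry":0,"rz":0}]'

```text
time_s: 7.25
tcp_pos: [0.6477, 0.0145, 0.0489]
eef_rot: [[0.213, 0.977, -0.0], [0.977, -0.213, 0.0], [-0.0, -0.0, -1.0]]
ft_force: [-0.3, -0.6, -0.8]
grip_width: 0.0497
grasp_force: 25.0
```

Call:
step_arm --moves '[{"tx":0,"ty":0,"tz":-0.01,"rx":0,"ry":0,"rz":0},{"tx":0,"ty":0,"tz":-0.01,"rx":0,"ry":0,"rz":0},{"tx":0,"ty":0,"tz":-0.008,"rx":0,"ry":0,"rz":0},{"tx":0,"ty":0,"tz":-0.002,"rx":0,"ry":0,"rz":0},{"tx":0,"ty":0,"tz":0,"rx":0,"ry":0,"rz":0},{"tx":0,"ty":0,"tz":0,"rx":0,"ry":0,"rz":0}]'

```text
time_s: 7.85
tcp_pos: [0.6477, 0.0146, 0.0192]
eef_rot: [[0.212, 0.977, -0.001], [0.977, -0.212, -0.0], [-0.0, -0.001, -1.0]]
ft_force: [-4.6, 1.5, 7.1]
grip_width: 0.0495
grasp_force: 25.0
```

Call:
step_arm --moves '[{"tx":0,"ty":0,"tz":0,"rx":0,"ry":0,"rz":0},{"tx":0,"ty":0,"tz":0,"rx":0,"ry":0,"rz":0},{"tx":0,"ty":0,"tz":0,"rx":0,"ry":0,"rz":0},{"tx":0,"ty":0,"tz":0.02,"rx":0,"ry":0,"rz":0},{"tx":0,"ty":0,"tz":0.04,"rx":0,"ry":0,"rz":0},{"tx":-0.017,"ty":0,"tz":0.04,"rx":0,"ry":0,"rz":0},{"tx":-0.04,"ty":0,"tz":0.02,"rx":0,"ry":0,"rz":0},{"tx":-0.04,"ty":0,"tz":0,"rx":0,"ry":0,"rz":0}]' --jaw 0.068

```text
time_s: 8.65
tcp_pos: [0.5528, 0.0139, 0.1429]
eef_rot: [[0.212, 0.977, 0.007], [0.977, -0.212, -0.002], [0.0, 0.008, -1.0]]
ft_force: [0.2, -0.0, -0.1]
grip_width: 0.068
grasp_force: 0.0
```

Call:
step_arm --moves '[{"tx":-0.04,"ty":-0.015,"tz":0,"rx":0,"ry":0,"rz":0},{"tx":-0.04,"ty":-0.0195,"tz":0,"rx":0,"ry":0,"rz":0},{"tx":-0.04,"ty":0,"tz":0,"rx":0,"ry":0,"rz":0},{"tx":0,"ty":0,"tz":0,"rx":0,"ry":0,"rz":0},{"tx":0,"ty":0,"tz":0,"rx":0,"ry":0,"rz":0},{"tx":0,"ty":0,"tz":0,"rx":0,"ry":0,"rz":0}]'

```text
time_s: 9.25
tcp_pos: [0.4323, -0.0203, 0.1399]
eef_rot: [[0.213, 0.977, 0.002], [0.977, -0.213, -0.001], [-0.0, 0.002, -1.0]]
ft_force: [0.0, 0.3, -0.3]
grip_width: 0.068
grasp_force: 0.0
```

```bash
python3 w.py narrow .016 .431 -.020; python3 p.py pegs2 | tail -n +2
```

```text
9.25 tcp [ 0.4323 -0.0203  0.1399] yaw y -12.269193212788712 F [ 0.0343  0.2906 -0.3259] 0.06800479946909993
(array([ 0.4325, -0.0201]), 0.025245962664484978, np.float64(0.0157233724923114), 3295)
wide_spool_centre 0.75 [132. 612.] [0.6612 0.0092 0.008 ]
wide_spool_centre 0.58 [ 74. 389.] [0.5054 0.0789 0.008 ]
narrow_spool_centre 0.95 [144. 207.] [0.3709 0.0609 0.008 ]
narrow_spool_centre 0.89 [232. 312.] [ 0.4302 -0.0184  0.008 ]
plate_top 0.81 [276. 605.] [ 0.6261 -0.083   0.046 ] [ 0.6221 -0.0799  0.0514]
wide_spool_centre 0.72 [130. 619.] [0.5551 0.0326 0.1492] [0.6378 0.0158 0.0433]
wide_spool_centre 0.61 [ 75. 390.] [0.4767 0.0661 0.1492] [ 0.5072  0.0792 -0.0001]
```

View pics/wr_narrow.png

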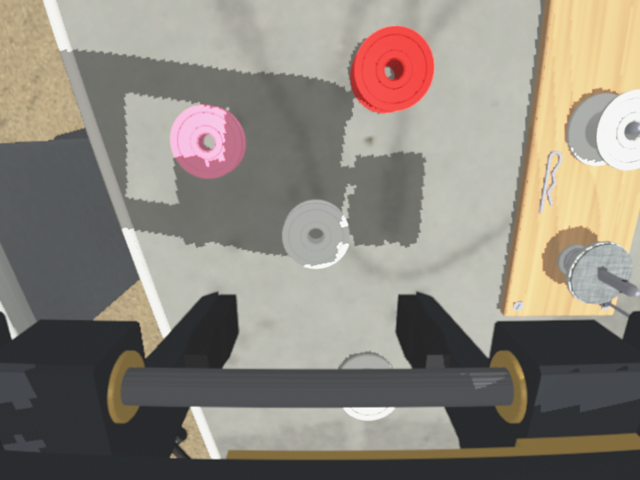

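The narrow white spool is at (233,315), with the pink decoy at (142,207). The wide spool is on its peg. I'll grip the narrow one.

Call:
step_arm --moves '[{"tx":0.001,"ty":0,"tz":-0.04,"rx":0,"ry":0,"rz":0},{"tx":0,"ty":0,"tz":-0.04,"rx":0,"ry":0,"rz":0},{"tx":0,"ty":0,"tz":-0.035,"rx":0,"ry":0,"rz":0},{"tx":0,"ty":0,"tz":-0.015,"rx":0,"ry":0,"rz":0},{"tx":0,"ty":0,"tz":-0.006,"rx":0,"ry":0,"rz":0},{"tx":0,"ty":0,"tz":0,"rx":0,"ry":0,"rz":0},{"tx":0,"ty":0,"tz":0,"rx":0,"ry":0,"rz":0}]'

```text
time_s: 10.5
tcp_pos: [0.4328, -0.0202, 0.0041]
eef_rot: [[0.212, 0.977, 0.001], [0.977, -0.212, -0.001], [-0.0, 0.002, -1.0]]
ft_force: [-0.4, -0.4, 0.9]
grip_width: 0.0681
grasp_force: 0.0
```

Call:
step_arm --moves '[{"tx":0,"ty":0,"tz":0,"rx":0,"ry":0,"rz":0},{"tx":0,"ty":0,"tz":0,"rx":0,"ry":0,"rz":0},{"tx":0,"ty":0,"tz":0,"rx":0,"ry":0,"rz":0},{"tx":0,"ty":0,"tz":0,"rx":0,"ry":0,"rz":0},{"tx":0,"ty":0,"tz":0,"rx":0,"ry":0,"rz":0},{"tx":0,"ty":0,"tz":0,"rx":0,"ry":0,"rz":0}]' --jaw 0.044 --force 25

```text
time_s: 11.1
tcp_pos: [0.4327, -0.0202, 0.004]
eef_rot: [[0.212, 0.977, 0.001], [0.977, -0.212, -0.0], [-0.0, 0.002, -1.0]]
ft_force: [-0.6, 0.0, 6.9]
grip_width: 0.0497
grasp_force: 25.0
```

Call:
step_arm --moves '[{"tx":0,"ty":0,"tz":0.03,"rx":0,"ry":0,"rz":0},{"tx":0,"ty":0,"tz":0.045,"rx":0,"ry":0,"rz":0},{"tx":0.0225,"ty":0,"tz":0.041,"rx":0,"ry":0,"rz":0},{"tx":0.04,"ty":0.013,"tz":0.01,"rx":0,"ry":0,"rz":0},{"tx":0.04,"ty":0.013,"tz":0,"rx":0,"ry":0,"rz":0},{"tx":0.04,"ty":0.013,"tz":0,"rx":0,"ry":0,"rz":0},{"tx":0.04,"ty":0.013,"tz":0,"rx":0,"ry":0,"rz":0},{"tx":0.04,"ty":0.013,"tz":0,"rx":0,"ry":0,"rz":0}]'

```text
time_s: 11.9
tcp_pos: [0.6557, 0.0458, 0.129]
eef_rot: [[0.212, 0.977, -0.0], [0.977, -0.212, -0.0], [-0.0, -0.0, -1.0]]
ft_force: [0.6, -0.3, 0.2]
grip_width: 0.0495
grasp_force: 25.0
```

Call:
step_arm --moves '[{"tx":0,"ty":0,"tz":0,"rx":0,"ry":0,"rz":0},{"tx":0,"ty":0,"tz":0,"rx":0,"ry":0,"rz":0},{"tx":0,"ty":0,"tz":0,"rx":0,"ry":0,"rz":0},{"tx":0,"ty":0,"tz":0,"rx":0,"ry":0,"rz":0}]'

```text
time_s: 12.3
tcp_pos: [0.6534, 0.0447, 0.1294]
eef_rot: [[0.213, 0.977, -0.0], [0.977, -0.213, -0.0], [-0.0, -0.0, -1.0]]
ft_force: [0.2, -0.3, -1.1]
grip_width: 0.0492
grasp_force: 25.0
```

```bash
python3 p.py pegs3
```

```text
12.3 tcp [0.6534 0.0447 0.1294] F [ 0.2359 -0.3409 -1.0771] 0.049218183585888794 [-0.1125  0.4615  1.4773 -0.0001  1.2033  0.102 ]
short_peg 0.95 [139. 316.] [0.6687 0.1131 0.034 ] [0.6687 0.1131 0.0341]
spring_post 0.8 [449. 312.] [ 0.6243 -0.0789  0.078 ] [ 0.6239 -0.0805  0.0764]
plate_top 0.56 [418. 315.] [ 0.6254 -0.0812  0.046 ] [ 0.626  -0.0784  0.0492]
plate_top 0.5 [320. 318.] [ 0.6451 -0.0022  0.046 ] [ 0.6448 -0.0036  0.0434]
wide_spool_centre 0.93 [240. 104.] [0.5828 0.0974 0.1394] [0.5134 0.0805 0.0319]
```

View pics/pegs3.png

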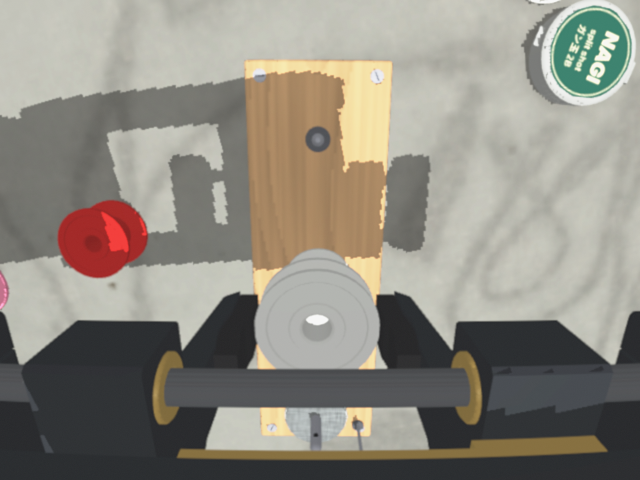

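Call:
step_arm --moves '[{"tx":0.0075,"ty":0.034,"tz":0,"rx":0,"ry":0,"rz":0},{"tx":0.007,"ty":0.034,"tz":-0.02,"rx":0,"ry":0,"rz":0},{"tx":0,"ty":0,"tz":-0.035,"rx":0,"ry":0,"rz":0},{"tx":0,"ty":0,"tz":-0.029,"rx":0,"ry":0,"rz":0},{"tx":0,"ty":0,"tz":0,"rx":0,"ry":0,"rz":0},{"tx":0,"ty":0,"tz":0,"rx":0,"ry":0,"rz":0}]'

```text
time_s: 13.25
tcp_pos: [0.6687, 0.113, 0.0452]
eef_rot: [[0.212, 0.977, -0.001], [0.977, -0.212, 0.0], [-0.0, -0.001, -1.0]]
ft_force: [0.5, -0.2, -0.5]
grip_width: 0.0494
grasp_force: 25.0
```

Call:
step_arm --moves '[{"tx":0,"ty":0,"tz":-0.005,"rx":0,"ry":0,"rz":0},{"tx":0,"ty":0,"tz":-0.005,"rx":0,"ry":0,"rz":0},{"tx":0,"ty":0,"tz":-0.004,"rx":0,"ry":0,"rz":0},{"tx":0,"ty":0,"tz":0,"rx":0,"ry":0,"rz":0}]'

```text
time_s: 13.65
tcp_pos: [0.6687, 0.1129, 0.031]
eef_rot: [[0.213, 0.977, -0.0], [0.977, -0.213, -0.0], [-0.0, -0.0, -1.0]]
ft_force: [0.6, 0.3, -0.6]
grip_width: 0.0499
grasp_force: 25.0
```

Bottom is at 0.027, already round the peg with no force. I'll seat it, release, and go over the middle spool.

Call:
step_arm --moves '[{"tx":0,"ty":0,"tz":-0.008,"rx":0,"ry":0,"rz":0},{"tx":0,"ty":0,"tz":-0.006,"rx":0,"ry":0,"rz":0},{"tx":0,"ty":0,"tz":-0.0015,"rx":0,"ry":0,"rz":0},{"tx":0,"ty":0,"tz":0,"rx":0,"ry":0,"rz":0},{"tx":0,"ty":0,"tz":0,"rx":0,"ry":0,"rz":0}]'

```text
time_s: 14.15
tcp_pos: [0.6689, 0.113, 0.0158]
eef_rot: [[0.212, 0.977, -0.0], [0.977, -0.212, -0.0], [-0.0, -0.0, -1.0]]
ft_force: [-1.4, -0.8, 4.5]
grip_width: 0.0494
grasp_force: 25.0
```

Call:
step_arm --moves '[{"tx":0,"ty":0,"tz":0,"rx":0,"ry":0,"rz":0},{"tx":0,"ty":0,"tz":0,"rx":0,"ry":0,"rz":0},{"tx":0,"ty":0,"tz":0,"rx":0,"ry":0,"rz":0},{"tx":0,"ty":0,"tz":0.02,"rx":0,"ry":0,"rz":0},{"tx":0,"ty":0,"tz":0.04,"rx":0,"ry":0,"rz":0},{"tx":0,"ty":0,"tz":0.045,"rx":0,"ry":0,"rz":0},{"tx":-0.04,"ty":-0.025,"tz":0.015,"rx":0,"ry":0,"rz":0},{"tx":-0.03,"ty":-0.038,"tz":0,"rx":0,"ry":0,"rz":0}]' --jaw 0.068

```text
time_s: 14.95
tcp_pos: [0.6002, 0.0509, 0.1393]
eef_rot: [[0.209, 0.978, 0.007], [0.978, -0.209, -0.0], [0.001, 0.007, -1.0]]
ft_force: [0.7, -0.1, 0.0]
grip_width: 0.0681
grasp_force: 0.0
```

Call:
step_arm --moves '[{"tx":-0.03,"ty":-0.038,"tz":0,"rx":0,"ry":0,"rz":0},{"tx":-0.03,"ty":-0.038,"tz":0,"rx":0,"ry":0,"rz":0},{"tx":-0.03,"ty":-0.038,"tz":0,"rx":0,"ry":0,"rz":0},{"tx":-0.03,"ty":-0.038,"tz":0,"rx":0,"ry":0,"rz":0},{"tx":-0.032,"ty":-0.038,"tz":0,"rx":0,"ry":0,"rz":0},{"tx":0,"ty":-0.022,"tz":0,"rx":0,"ry":0,"rz":0},{"tx":0,"ty":0,"tz":0,"rx":0,"ry":0,"rz":0},{"tx":0,"ty":0,"tz":0,"rx":0,"ry":0,"rz":0}]'

```text
time_s: 15.75
tcp_pos: [0.447, -0.162, 0.1358]
eef_rot: [[0.214, 0.977, 0.0], [0.977, -0.214, 0.0], [0.0, 0.0, -1.0]]
ft_force: [1.0, -0.2, 0.5]
grip_width: 0.0682
grasp_force: 0.0
```

```bash
python3 w.py middle .024 .446 -.162
```

```text
15.75 tcp [ 0.447  -0.162   0.1358] yaw y -12.34402198336843 F [ 0.956 -0.192  0.507] 0.0681537866792773
(array([ 0.4473, -0.1619]), 0.02524900622665882, np.float64(0.023675986140779925), 3581)
middle_spool_centre 0.65 [235. 317.] [ 0.4483 -0.1613  0.012 ]
```

View pics/wr_middle.png

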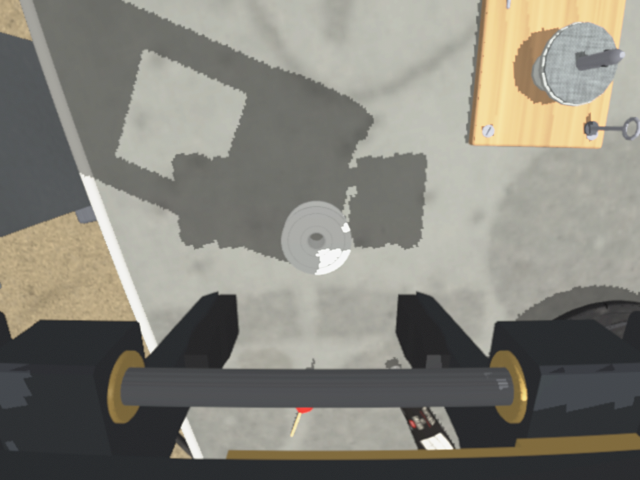

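The middle white spool is at (238,317), centred under the tool, and the post and its guide are at upper right. I'll grip it harder than the other two.

Call:
step_arm --moves '[{"tx":0,"ty":0,"tz":-0.04,"rx":0,"ry":0,"rz":0},{"tx":0,"ty":0,"tz":-0.04,"rx":0,"ry":0,"rz":0},{"tx":0,"ty":0,"tz":-0.035,"rx":0,"ry":0,"rz":0},{"tx":0,"ty":0,"tz":-0.012,"rx":0,"ry":0,"rz":0},{"tx":0,"ty":0,"tz":-0.0037,"rx":0,"ry":0,"rz":0},{"tx":0,"ty":0,"tz":0,"rx":0,"ry":0,"rz":0},{"tx":0,"ty":0,"tz":0,"rx":0,"ry":0,"rz":0}]'

```text
time_s: 16.65
tcp_pos: [0.4483, -0.1626, 0.0066]
eef_rot: [[0.212, 0.977, 0.002], [0.977, -0.212, -0.002], [-0.001, 0.003, -1.0]]
ft_force: [-0.0, 0.4, 0.5]
grip_width: 0.0679
grasp_force: 0.0
```

Call:
step_arm --moves '[{"tx":0,"ty":0,"tz":0,"rx":0,"ry":0,"rz":0},{"tx":0,"ty":0,"tz":0,"rx":0,"ry":0,"rz":0},{"tx":0,"ty":0,"tz":0,"rx":0,"ry":0,"rz":0},{"tx":0,"ty":0,"tz":0,"rx":0,"ry":0,"rz":0},{"tx":0,"ty":0,"tz":0,"rx":0,"ry":0,"rz":0},{"tx":0,"ty":0,"tz":0,"rx":0,"ry":0,"rz":0}]' --jaw 0.044 --force 45

```text
time_s: 17.25
tcp_pos: [0.4476, -0.1624, 0.006]
eef_rot: [[0.213, 0.977, 0.001], [0.977, -0.213, -0.001], [-0.001, 0.001, -1.0]]
ft_force: [-0.4, 0.4, 7.2]
grip_width: 0.0494
grasp_force: 45.0
```

Call:
step_arm --moves '[{"tx":0,"ty":0,"tz":0.03,"rx":0,"ry":0,"rz":0},{"tx":0,"ty":0,"tz":0.045,"rx":0,"ry":0,"rz":0},{"tx":0.02,"ty":0,"tz":0.04,"rx":0,"ry":0,"rz":0},{"tx":0.03,"ty":0,"tz":0.03,"rx":0,"ry":0,"rz":0},{"tx":0.04,"ty":0.004,"tz":0.01,"rx":0,"ry":0,"rz":0},{"tx":0.04,"ty":0.004,"tz":0,"rx":0,"ry":0,"rz":0},{"tx":0.038,"ty":0.004,"tz":0,"rx":0,"ry":0,"rz":0},{"tx":0,"ty":0,"tz":0,"rx":0,"ry":0,"rz":0}]'

```text
time_s: 18.05
tcp_pos: [0.6182, -0.1494, 0.1596]
eef_rot: [[0.211, 0.978, 0.002], [0.978, -0.211, -0.0], [0.0, 0.002, -1.0]]
ft_force: [-0.0, 0.8, 0.3]
grip_width: 0.0493
grasp_force: 45.0
```

Call:
step_arm --moves '[{"tx":0,"ty":0,"tz":0,"rx":0,"ry":0,"rz":0},{"tx":0,"ty":0,"tz":0,"rx":0,"ry":0,"rz":0},{"tx":0,"ty":0,"tz":0,"rx":0,"ry":0,"rz":0}]'

```text
time_s: 18.35
tcp_pos: [0.6139, -0.1502, 0.1601]
eef_rot: [[0.213, 0.977, -0.001], [0.977, -0.213, 0.0], [-0.0, -0.001, -1.0]]
ft_force: [-0.1, -0.7, 1.3]
grip_width: 0.0493
grasp_force: 45.0
```

```bash
python3 p.py pegs4
```

```text
18.35 tcp [ 0.6139 -0.1502  0.1601] F [-0.0792 -0.7287  1.2746] 0.049341304892667075 [-0.4273  0.3802  1.523  -0.0001  1.2389 -0.2126]
spring_post 0.77 [142. 309.] [ 0.6252 -0.082   0.078 ] [ 0.6252 -0.082   0.0781]
plate_top 0.67 [143. 312.] [ 0.6257 -0.0839  0.046 ] [ 0.6264 -0.0829  0.0781]
```

View pics/pegs4.png

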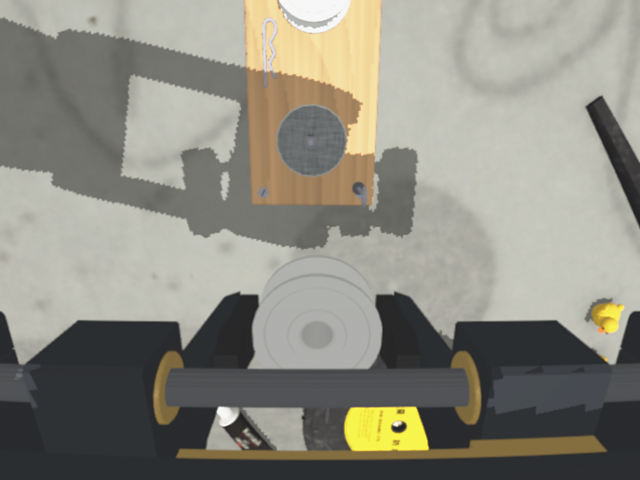

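The post tip is at (142,310) and the held spool is level, with its bore at (333,317). I'll move over the post and down.

Call:
step_arm --moves '[{"tx":0.0056,"ty":0.0336,"tz":0,"rx":0,"ry":0,"rz":0},{"tx":0.0056,"ty":0.0336,"tz":-0.02,"rx":0,"ry":0,"rz":0},{"tx":0,"ty":0,"tz":-0.03,"rx":0,"ry":0,"rz":0},{"tx":0,"ty":0,"tz":-0.02,"rx":0,"ry":0,"rz":0},{"tx":0,"ty":0,"tz":0,"rx":0,"ry":0,"rz":0},{"tx":0,"ty":0,"tz":0,"rx":0,"ry":0,"rz":0}]'

```text
time_s: 19.3
tcp_pos: [0.6262, -0.0828, 0.0902]
eef_rot: [[0.212, 0.977, -0.0], [0.977, -0.212, 0.0], [0.0, -0.0, -1.0]]
ft_force: [0.6, -0.4, -0.7]
grip_width: 0.0495
grasp_force: 45.0
```

Call:
step_arm --moves '[{"tx":0,"ty":0,"tz":-0.005,"rx":0,"ry":0,"rz":0},{"tx":0,"ty":0,"tz":-0.005,"rx":0,"ry":0,"rz":0},{"tx":0,"ty":0,"tz":-0.005,"rx":0,"ry":0,"rz":0},{"tx":0,"ty":0,"tz":0,"rx":0,"ry":0,"rz":0},{"tx":0,"ty":0,"tz":0,"rx":0,"ry":0,"rz":0}]'

```text
time_s: 19.8
tcp_pos: [0.6261, -0.0828, 0.0749]
eef_rot: [[0.212, 0.977, -0.0], [0.977, -0.212, 0.0], [0.0, -0.0, -1.0]]
ft_force: [0.0, 0.4, -0.3]
grip_width: 0.0494
grasp_force: 45.0
```

Call:
step_arm --moves '[{"tx":0,"ty":0,"tz":-0.008,"rx":0,"ry":0,"rz":0},{"tx":0,"ty":0,"tz":-0.008,"rx":0,"ry":0,"rz":0},{"tx":0,"ty":0,"tz":-0.005,"rx":0,"ry":0,"rz":0},{"tx":0,"ty":0,"tz":0,"rx":0,"ry":0,"rz":0},{"tx":0,"ty":0,"tz":0,"rx":0,"ry":0,"rz":0}]'

```text
time_s: 20.3
tcp_pos: [0.626, -0.0827, 0.0537]
eef_rot: [[0.212, 0.977, -0.0], [0.977, -0.212, 0.0], [0.0, -0.0, -1.0]]
ft_force: [-0.3, -1.0, 0.4]
grip_width: 0.0492
grasp_force: 45.0
```

Call:
step_arm --moves '[{"tx":0,"ty":0,"tz":-0.003,"rx":0,"ry":0,"rz":0},{"tx":0,"ty":0,"tz":-0.003,"rx":0,"ry":0,"rz":0},{"tx":0,"ty":0,"tz":-0.001,"rx":0,"ry":0,"rz":0},{"tx":0,"ty":0,"tz":0,"rx":0,"ry":0,"rz":0},{"tx":0,"ty":0,"tz":0,"rx":0,"ry":0,"rz":0},{"tx":0,"ty":0,"tz":0,"rx":0,"ry":0,"rz":0}]'

```text
time_s: 20.9
tcp_pos: [0.6267, -0.0829, 0.0476]
eef_rot: [[0.212, 0.977, 0.001], [0.977, -0.212, -0.0], [-0.0, 0.001, -1.0]]
ft_force: [0.6, 0.2, 5.7]
grip_width: 0.0493
grasp_force: 45.0
```

Call:
step_arm --moves '[{"tx":0,"ty":0,"tz":-0.003,"rx":0,"ry":0,"rz":0},{"tx":0,"ty":0,"tz":-0.0025,"rx":0,"ry":0,"rz":0},{"tx":0,"ty":0,"tz":0,"rx":0,"ry":0,"rz":0},{"tx":0,"ty":0,"tz":0,"rx":0,"ry":0,"rz":0},{"tx":0,"ty":0,"tz":0,"rx":0,"ry":0,"rz":0},{"tx":0,"ty":0,"tz":0,"rx":0,"ry":0,"rz":0},{"tx":0,"ty":0,"tz":0,"rx":0,"ry":0,"rz":0}]'

```text
time_s: 21.6
tcp_pos: [0.6268, -0.0829, 0.0424]
eef_rot: [[0.212, 0.977, 0.001], [0.977, -0.212, -0.0], [-0.0, 0.001, -1.0]]
ft_force: [-0.4, 0.3, 7.9]
grip_width: 0.0493
grasp_force: 45.0
```

Run:
```python
from h import *
np.set_printoptions(precision=4,suppress=True)
P=[]
for i in range(4):
    c=camera('top' if i%2 else 'scene');st=get_state();print(st['tcp_pos'],np.array(st['ft_force']),st['grip_width'])
    P.append(c)
for c,nm in ((P[2],'scene'),(P[3],'top')):
    T=pose_of(c)
    for n,xy,t in (('wide',(.648,.0147),.044),('narrow',(.669,.113),.028)):
        try: print(nm,n,spool(c,T,xy,t))
        except Exception as e: print('x')
a=cv2.resize(P[2]['pixels'][180:330,250:450],(800,600),interpolation=3);cv2.imwrite('pics/final.png',a)
```

```text
[ 0.6267 -0.0829  0.0424] [-0.8257  0.6819  7.8511] 0.04901633398576502
[ 0.6267 -0.0829  0.0424] [-0.6175  0.4191  8.1794] 0.048990624118613234
[ 0.6267 -0.0829  0.0424] [-1.6945  1.5281  7.8344] 0.049061907708271964
[ 0.6267 -0.0829  0.0424] [-1.0301  0.3587  7.5748] 0.0495501614467683
x
scene narrow (array([0.6656, 0.1141]), 0.024462977424263954, np.float64(0.027379220991043784), 88)
top wide (array([0.6485, 0.0151]), 0.024341406300663948, np.float64(0.0456226663840571), 135)
top narrow (array([0.6695, 0.1125]), 0.02482653595507145, np.float64(0.029265253489945242), 243)
```

View pics/final.png

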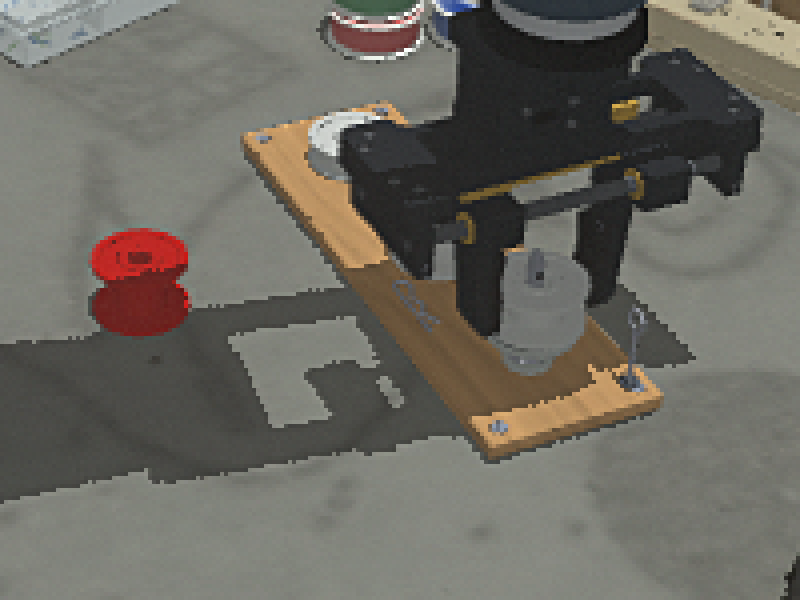

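The picture shows the middle spool flat on the pressed plate, with the post standing out of its bore at (270,535). The narrow and wide spools are seated: top heights 29 and 46 mm, against an expected 28 and 44. The press is steady at about 8.2 N, counting the spool's weight, so I'm handing it in.

```bash
python3 -c "
from rig import *
print(sign_off())"
```

```text
the job is handed in; nothing more can be done
None
```

The job is handed in: the narrow spool is on the short peg, the wide one on the tall peg, and the arm is holding the middle spool pressed on the spring post at about 8 N (about 9 mm down by that force), ready for your cotter; I kept clear of the pliers, glue tube and float.

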